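Hold the pencil sharpener open for loading

ROBOT

A 6-joint arm with a two-finger parallel gripper is mounted at the origin on the work surface. World frame = base frame: x ahead of the robot, y to its left, z up, the work surface at z = 0. Lengths are in mm, angles in rad, forces in N, time in s.
With the tool pointing down it reaches from about 275 to 750 mm from the base axis. Payload 10.2 kg.
Tool frame: the origin (TCP) lies midway between the tips of the shut fingers; the grasp point (between the pads) lies 19 mm behind it; y points along the fingers, z is the direction in which the jaws open and shut, and the axes are right-handed (so a half turn about y gives the same grasp; the last joint's range is limited). The gripper opens to 85 mm and grips with 20 to 120 N. Pads are 22 mm wide; open, the fingers measure 114 mm over their backs; the gripper's body (76 mm by 85 mm) begins 54 mm behind the grasp point. The pads swing forward as they close: fully open they stand 13 mm farther back than shut.
Start: joints at [-1.504, 0.313, 1.498, -0, 1.331, -0.223], TCP at [150.011, -503.118, 231.294] pointing down, gripper open.
Joint ranges: [-2.94, 2.94], [-0.97, 2.17], [0.19, 2.56], [-1.23, 4.37], [0.02, 3.11], [-2.88, 2.88]. Speed limits (rad/s): [2.39, 2.39, 3.01, 3.14, 3.14, 3.14].

INTERFACE

Orientations are given as a unit quaternion [w, x, y, z].
In Python, from rig import ctrl gives the robot as it stands.
- The arm moves only by the shell command python3 -m inch 'ROWS' [OPENING] [FORCE]. ROWS is JSON, one flat list of numbers, 6 for each row, row after row: the shift along the tool's x, y, z in cm, then the turn, a rotation vector about the tool's x, y, z in rad. A call has 1 to 8 rows; each row is the pose to reach, as a shift and turn from the pose commanded when the call began, along the tool's axes at that moment; what a row does not reach only later rows make up. A row lasts 1/12 s, in which the tool goes at most 41.7 mm and 7.16 degrees, less where a joint would pass 70% of its speed; a pose out of reach is approached as far as the arm can. A call with a gripper value outside its range is refused whole. OPENING is the gripper command: -1 is fully open, 1 is shut, values between are in proportion, set as the call begins (- or left out, the last holds). The fingers move at their own pace and stop on an object; FORCE is the grip in N (left out, the last holds). Time passes only in rows, so rows that repeat a pose let the fingers close. It gives the time, the measured TCP pose, the force and the opening at its end, in the units of the state.
- ctrl.sense(): the state, without advancing time (a new reading comes with each control period).
- ctrl.capture(name): name is "side" or "top"; returns the picture (384x512x3 uint8, red, green, blue); there is no depth.
- ctrl.get_calibration(name): a dict with "fx", "fy", "cx", "cy" (pixels), "world_to_cam" (4x4, takes a point from world to camera coordinates). Camera axes: x right, y down, z forward; pixel columns grow to the right and rows downward; lengths in mm; the calibration is good to about 2 mm. A picture is of the moment at which its call begins. get_calibration takes no time and is no camera call.
- ctrl.finish_job(): hands the job in, once; it reports no verdict.
Trained networks look in the newest picture that a camera, given by its name, has taken for a name from the list of things; names that differ only in an ending like _2 or _b are one class to them, and where a whole thing is asked for, a point or a joint stands for the part that bears it (a point fixed in the world has none). Each returns a list of dicts, best first, with "score" (0 to 1); they miss things now and then, are a little off and sometimes report something else, mostly with a low value. They report only what shows in the picture. A call takes as long as a camera call. They do not tell look-alikes from the thing itself.
- ctrl.search_frame(thing, camera): "uv" ([column, row] in pixels, amid what is visible of it).
The state is a dict: "time_s": time; "joints": joint angles; "dq": joint speeds; "tau": joint torques, N m; "eef_pos": TCP position; "ee_rot": TCP orientation; "force": force on the tool from outside, world axes, zero at the start; "wrist_torque": the same for the moment, N m; "grip_width": opening from 0.0 (shut) to 1.0 (fully open).
Only numpy, scipy, OpenCV 4.12 (cv2) and the standard library are available. Lean on these libraries where they do the work, as an engineer would, in place of code of your own. Each camera call takes 0.05 s, during which the arm holds its last target.

TASK

I want to load a pencil into the crank sharpener. Roll the lying spray can along the table, away from the sharpener's front, until it lies flush along the edge of the sketch-pad stack; then pinch the two lugs on top of the sharpener's carriage fully together and pull the carriage out against its spring until the dark bands on its guide rods stand just clear of the housing. Do not lift the can or disturb the bottles and the pencil tub, and finish still holding the carriage there with the lugs pinched: your program ends without letting go.

Things in the scene. Friction and masses are not known exactly. Their poses are not given: they have to be found in the camera images.
- sharpener: Grey desktop crank pencil sharpener, fixed to the table by its foot. Housing 88 mm long (its x), 62 mm wide (y), round top 95 mm high. Origin: on the table under the housing's centre. Its front, with the pencil mouth and sliding carriage, faces its own -x; the crank is at the back and stays within 105 mm of the origin.
- mouth (a point): Centre of the housing's front wall, 44 mm before the sharpener's origin, 62 mm high, where a pencil goes in; axes as the sharpener. The carriage, a steel plate 5 mm thick, 60 mm wide (y), 34 to 92 mm high, is 1 mm before this wall when home. Its two 7 mm guide rods slide into the wall 21 mm either side of here; each has a 4 mm dark band (loading mark), hidden inside when home.
- carriage (a joint): How far the carriage is pulled out, m, along the sharpener's own -x: 0 home (as at the start), 0.038 the dark bands are just clear of the housing, 0.055 end stop. A spring pulls it home: 3 N at 0, about 8 N at 0.040; let go, it snaps back.
- lugs (a point): Midway between the two black pinch lugs on the carriage, 112 mm high; travels with it (home: 60 mm before the sharpener's origin; same axes). Each lug: 10 mm wide (y), 16 mm deep (x, centred here), rising from a steel guide (92 mm high) to 124 mm. Outer faces 34 mm apart at rest, 24 mm pinched. Pinch from above, fingers closing along the sharpener's y, fingertips at least 93 mm high.
- lug_left (a joint): Inward travel of the lug on the sharpener's +y side, m: 0 released, 0.005 fully pinched (stop). Sprung: about 2.5 N to start, 5.5 N at the stop. Pinching both opens the pencil jaws.
- lug_right (a joint): The same for the lug on the sharpener's -y side.
- can: Slippery lacquered aluminium spray can with white cap lying across the sharpener's front, near side 80 to 105 mm from the carriage. 0.25 to 0.4 kg, 65 mm diameter, 190 mm long. Origin: mid-length on its axis, 32.5 mm above the table; x along the axis, cap at +x; z is up at the start and turns as it rolls. Pushed from behind near mid-height it rolls, and stops within a few cm when left.
- pads: Stack of two A3 sketch pads lying flat, fixed: 420 mm along its x, 297 mm along its y, 50 mm high. Origin: on the table, middle of the long edge that faces the can and sharpener; +y points from that edge into the stack, away from the sharpener. The can lying flush along it has its axis 32.5 mm before that edge.
- pencil_tub: Bystander: clear tub of pencils, 100 mm wide, about 175 mm high with pencils. Origin: centre of its underside.
- water_bottle: Bystander: green glass bottle, 60 mm wide, 210 mm high. Origin: centre of its underside.
- glue_bottle: Bystander: white glue bottle, 48 mm wide, 130 mm high. Origin: centre of its underside.
There are look-alikes about, which are no part of the job. Leave any orange or pink look-alike of the can alone.

How it is judged (in metres and radians):
On the way, in this order (a step that is already met when the one before it is completed fails the run):
1. the can is rolling: it has turned by a sixth of a turn (angle between can's own z axis and vertical above 1.05 rad).
2. the can lies at rest along the edge of the sketch pads (y of can in the frame of pads above -0.0475 m and linear speed of can below 0.03 m/s), for 0.2 s.
3. the carriage is out at the mark with both lugs pinched (value of joint carriage between 0.036 and 0.046 m and value of joint each of lug_left, lug_right above 0.0035 m), for 0.3 s.
At the end, for the whole second after the job is handed in: The fingers hold the carriage still, 36 to 46 mm out (dark bands clear of the housing by at most about 8 mm), with both lugs pinched by at least 3.5 of their 5 mm; the can lies on the table at rest along the near edge of the pads, its middle touching it or within 15 mm of it (all of step 3 and velocity of joint carriage between -0.01 and 0.01 m/s and contact force between the fingers and sharpener above 4 N and contact force between can and sharpener below 0.2 N and y of can in the frame of pads between -0.0475 and -0.025 m and x of can in the frame of pads between -0.21 and 0.21 m and height (world z) of can below 0.04 m and angle between can's own x axis and vertical between 1.45 and 1.69 rad and linear speed of can below 0.02 m/s); the arm keeps its last pose, push and grip.
It fails at once if the can is lifted off the table (height (world z) of can above 0.045 m).
It fails at once if the pencil tub is disturbed (distance of pencil_tub from where it was at the start of the episode above 0.025 m or angle between pencil_tub's own z axis and vertical above 0.3 rad).
It fails at once if the water bottle is disturbed (distance of water_bottle from where it was at the start of the episode above 0.025 m or angle between water_bottle's own z axis and vertical above 0.3 rad).
It fails at once if the glue bottle is disturbed (distance of glue_bottle from where it was at the start of the episode above 0.025 m or angle between glue_bottle's own z axis and vertical above 0.3 rad).
It also fails if it takes over 54 s, if anything falls off the work surface, if the arm or the gripper's body presses on something with over 40 N, if the wrist force passes 120 N, or if a joint passes its speed limit or range.

## Working session

There is one attempt and no reset: what is moved stays moved. The work goes in short steps, Python scripts to look and compute and a shell command to move; the robot and the scene stay as the last step left them, time stands still between calls to the robot, and variables do not carry over. Pictures are saved under pics/ and viewed, and the job is handed in when it is done.

```bash
ls; mkdir -p pics
python3 - <<'E'
from rig import ctrl
import cv2,json
for c in ("side","top"):
    im=ctrl.capture(c); cv2.imwrite(f"pics/{c}0.png",im[:,:,::-1])
    k=ctrl.get_calibration(c); print(c,k)
s=ctrl.sense(); print(s)
for c in ("side","top"):
    for t in ("sharpener","mouth","carriage","lugs","lug_left","can","pads","pencil_tub","water_bottle","glue_bottle"):
        r=ctrl.search_frame(t,c); print(c,t,[( [round(float(x)) for x in d["uv"]],round(float(d["score"]),2)) for d in r])
E
```

```text
pics
side {'fx': 359.4026560917462, 'fy': 359.4026560917462, 'cx': 255.5195169668217, 'cy': 187.69794932756625, 'world_to_cam': array([[-8.26235288e-01, -5.62778889e-01,  2.48026500e-02,
         3.45341863e+02],
       [-3.37869439e-01,  4.59845721e-01, -8.21210177e-01,
         2.83196360e+02],
       [ 4.50754359e-01, -6.86892884e-01, -5.70086549e-01,
         9.42690981e+02],
       [ 0.00000000e+00,  0.00000000e+00,  0.00000000e+00,
         1.00000000e+00]])}
top {'fx': 383.0029421511536, 'fy': 383.0029421511536, 'cx': 250.74694059679214, 'cy': 197.4098848463235, 'world_to_cam': array([[ 2.23979968e-02, -9.99741896e-01,  3.80421135e-03,
        -1.10874048e+02],
       [-9.98925448e-01, -2.25338122e-02, -4.04990908e-02,
         5.04536396e+02],
       [ 4.05743612e-02, -2.89302502e-03, -9.99172333e-01,
         1.13885540e+03],
       [ 0.00000000e+00,  0.00000000e+00,  0.00000000e+00,
         1.00000000e+00]])}
{'time_s': 0.1, 'joints': array([-1.50441439e+00,  3.13401960e-01,  1.49831427e+00, -5.29961670e-06,
        1.33095750e+00, -2.23371047e-01]), 'dq': array([ 0.001962
[... 490 characters left out ...]
41}
side sharpener [([265, 175], 0.73)]
side mouth [([269, 179], 0.8)]
side carriage [([260, 180], 0.6)]
side lugs [([259, 177], 0.51)]
side lug_left [([257, 168], 0.48)]
side can [([234, 198], 0.88), ([366, 178], 0.72)]
side pads [([135, 288], 0.65)]
side pencil_tub [([216, 151], 0.73)]
side water_bottle [([155, 182], 0.97)]
side glue_bottle []
top sharpener [([293, 194], 0.61)]
top mouth [([295, 195], 0.57)]
top carriage [([279, 190], 0.73), ([296, 196], 0.63)]
top lugs [([278, 189], 0.46)]
top lug_left []
top can [([373, 290], 0.64), ([237, 177], 0.59)]
top pads [([92, 177], 0.75)]
top pencil_tub [([298, 108], 0.6)]
top water_bottle [([200, 92], 0.97)]
top glue_bottle [([324, 254], 0.83)]
```

View pics/side0.png

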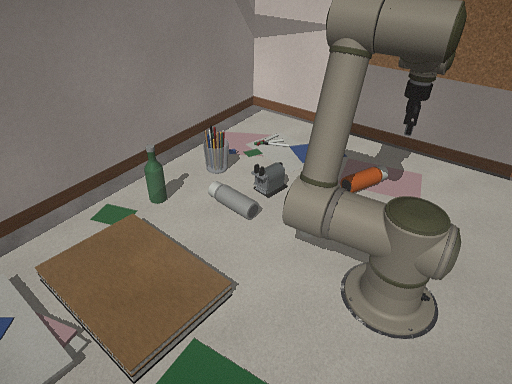

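View pics/top0.png

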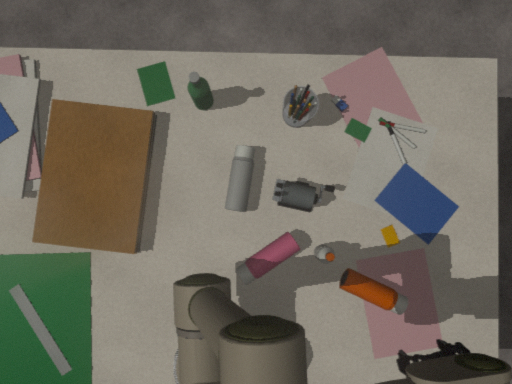

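The top view shows the grey can at about (240,178) with its cap up, and the sharpener at about (295,195) facing left. The pads' near edge runs from (155,112) to (138,250). The pink and orange cans are look-alikes. I'll zoom in next.

```bash
cat > h.py <<'E'
import numpy as np
from rig import ctrl
from scipy.spatial.transform import Rotation as R
def ray(c,u,v):
    k=ctrl.get_calibration(c); T=np.array(k["world_to_cam"]); Rm=T[:3,:3]; o=-Rm.T@T[:3,3]
    d=Rm.T@np.array([(u-k["cx"])/k["fx"],(v-k["cy"])/k["fy"],1]); return o,d/np.linalg.norm(d)
def onz(c,u,v,z):
    o,d=ray(c,u,v); return o+d*(z-o[2])/d[2]
def proj(c,p):
    k=ctrl.get_calibration(c); T=np.array(k["world_to_cam"]); q=T[:3,:3]@np.asarray(p,float)+T[:3,3]
    return np.array([k["fx"]*q[0]/q[2]+k["cx"],k["fy"]*q[1]/q[2]+k["cy"]])
def tcp():
    s=ctrl.sense(); q=s["ee_rot"]; return s,R.from_quat([q[1],q[2],q[3],q[0]])
E
python3 - <<'E'
import cv2
im=cv2.imread("pics/top0.png"); cv2.imwrite("pics/topz.png",cv2.resize(im[135:225,215:345],None,fx=6,fy=6,interpolation=cv2.INTER_CUBIC))
cv2.imwrite("pics/topp.png",cv2.resize(im[90:265,20:280],None,fx=3,fy=3,interpolation=cv2.INTER_CUBIC))
im=cv2.imread("pics/side0.png"); cv2.imwrite("pics/sidez.png",cv2.resize(im[145:225,200:310],None,fx=7,fy=7,interpolation=cv2.INTER_CUBIC))
E
```

```text
(no output)
```

View pics/topz.png

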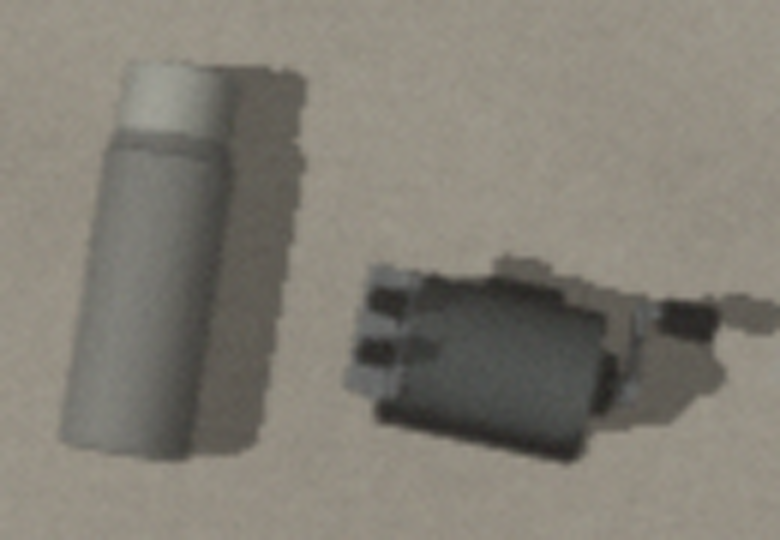

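View pics/topp.png

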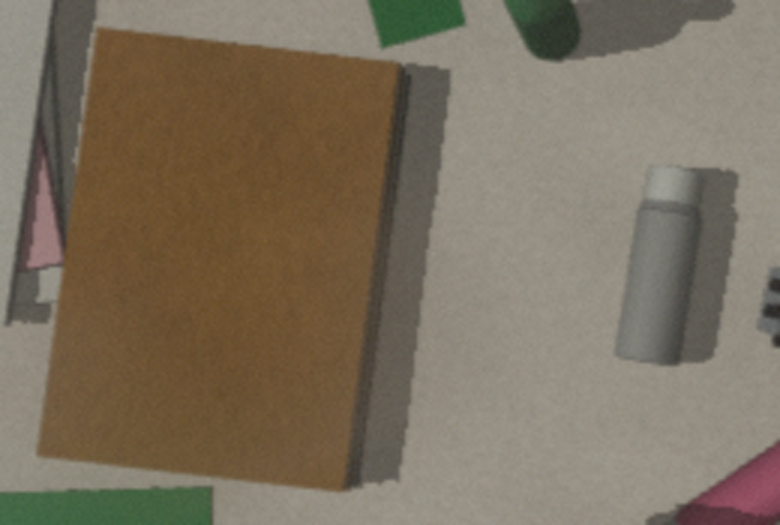

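View pics/sidez.png

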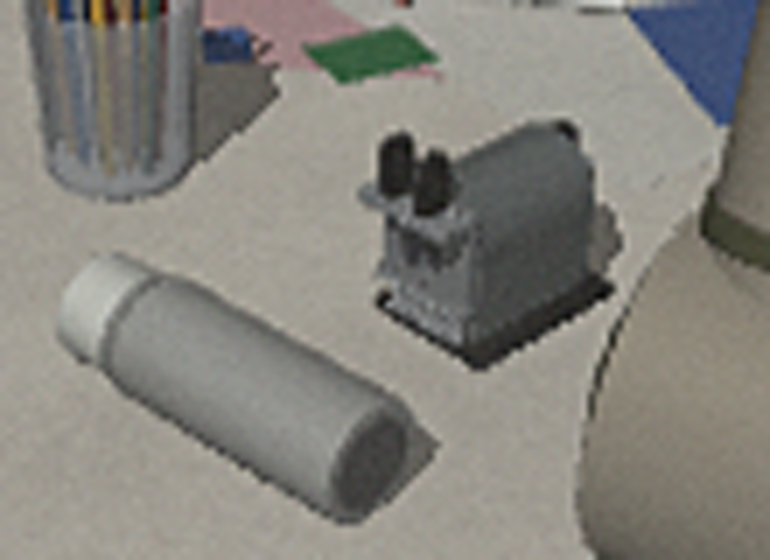

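Run:
```python
from h import *
np.set_printoptions(precision=1,suppress=True)
zt=lambda x,y:(215+x/6-.4,135+y/6-.4); pt=lambda x,y:(20+x/3-.33,90+y/3-.33)
zs=lambda x,y:(200+x/7-.4,145+y/7-.4)
a=onz("top",*zt(182,65),32.5); b=onz("top",*zt(126,452),32.5); print("can",a,b,np.linalg.norm(a-b),(a+b)/2)
L=onz("top",*zt(390,300),118); Rr=onz("top",*zt(378,350),118); print("lugs",L,Rr,np.linalg.norm(L-Rr),(L+Rr)/2)
p=onz("side",*zs(397,138),124);q=onz("side",*zs(435,158),124); print("side lugtops",p,q,np.linalg.norm(p-q),(p+q)/2)
c1=onz("top",*pt(402,63),50);c2=onz("top",*pt(348,490),50);c3=onz("top",*pt(97,28),50);c4=onz("top",*pt(38,456),50);print("pads",c1,c2,c3,c4,np.linalg.norm(c1-c2),np.linalg.norm(c1-c3))
f1=onz("top",*zt(378,415),5);f2=onz("top",*zt(580,462),5);print("foot",f1,f2,f2-f1)
f=[onz("side",*zs(x,y),0) for x,y in ((378,300),(478,370),(612,292))];print("footside",f,f[2]-f[1],f[1]-f[0])
for n,c in (("pencil_tub",(298,115)),("water_bottle",(205,103)),("glue",(322,252))): print(n,onz("top",*c,0))
# tub/bottle in side
print(onz("side",217,172,0),onz("side",157,202,0))
```

```text
can [659.5 -78.8  32.5] [468.2 -55.8  32.5] 192.71574662305372 [563.8 -67.3  32.5]
lugs [ 539.2 -177.   118. ] [ 516.4 -172.   118. ] 23.39073114594631 [ 527.8 -174.5  118. ]
side lugtops [ 537.1 -174.3  124. ] [ 511.8 -169.8  124. ] 25.732425918554004 [ 524.5 -172.1  124. ]
pads [752.4 189.8  50. ] [337.8 228.   50. ] [779.9 487.6  50. ] [363.7 526.1  50. ] 416.4086159201343 299.08868518390443
foot [ 489.8 -180.9    5. ] [ 468.5 -282.7    5. ] [ -21.3 -101.9    0. ]
footside [array([ 564.8, -202.8,    0. ]), array([ 487.9, -181.4,    0. ]), array([ 467.9, -283.3,    0. ])] [ -20. -102.    0.] [-76.9  21.5   0. ]
pencil_tub [ 762.6 -238.3    0. ]
water_bottle [793.   46.8   0. ]
glue [ 347.6 -317.8    0. ]
[ 741.9 -205.5    0. ] [785.3  69.2   0. ]
```

```bash
cat > ov.py <<'E'
from h import *
import cv2,itertools,sys
def box(im,c,O,yaw,x0,x1,y0,y1,z0,z1,col,S,off):
    cs,sn=np.cos(yaw),np.sin(yaw)
    P={}
    for k in itertools.product((0,1),repeat=3):
        X=(x0,x1)[k[0]];Y=(y0,y1)[k[1]];Z=(z0,z1)[k[2]]
        w=[O[0]+cs*X-sn*Y,O[1]+sn*X+cs*Y,Z]; P[k]=(proj(c,w)-off+.5)*S
    for a in P:
        for b in P:
            if sum(abs(i-j) for i,j in zip(a,b))==1 and a<b: cv2.line(im,tuple(int(v) for v in P[a]),tuple(int(v) for v in P[b]),col,1)
def sharp(im,c,lug,yawd,S,off,d=0):
    yaw=np.radians(yawd); O=np.array(lug)+60*np.array([np.cos(yaw),np.sin(yaw)])
    box(im,c,O,yaw,-44,44,-31,31,0,95,(0,255,255),S,off)
    box(im,c,O,yaw,-50-d,-45-d,-30,30,34,92,(0,255,0),S,off)
    for s in (1,-1): box(im,c,O,yaw,-68-d,-52-d,s*12-5*0+(-5 if 0 else -5),s*12+5,92,124,(0,0,255),S,off)
    return O
E
python3 - <<'E'
from ov import *
out=[]
for c,(x0,y0,x1,y1),S in (("top",(255,160,345,220),8),("side",(240,145,310,205),8)):
    im=cv2.imread(f"pics/{c}0.png")[y0:y1,x0:x1]; im=cv2.resize(im,None,fx=S,fy=S,interpolation=cv2.INTER_CUBIC)
    O=sharp(im,c,(526.5,-173.5),-101.7,S,np.array([x0,y0])); cv2.imwrite(f"pics/ov_{c}.png",im)
print(O)
for z in ((243,272),(297,243)): print("pink",onz("top",*z,32))
E
```

```text
[ 514.33276228 -232.25336864]
pink [287.50650762 -81.70437005  32.        ]
pink [ 375.35617347 -238.00063663   32.        ]
```

View pics/ov_top.png

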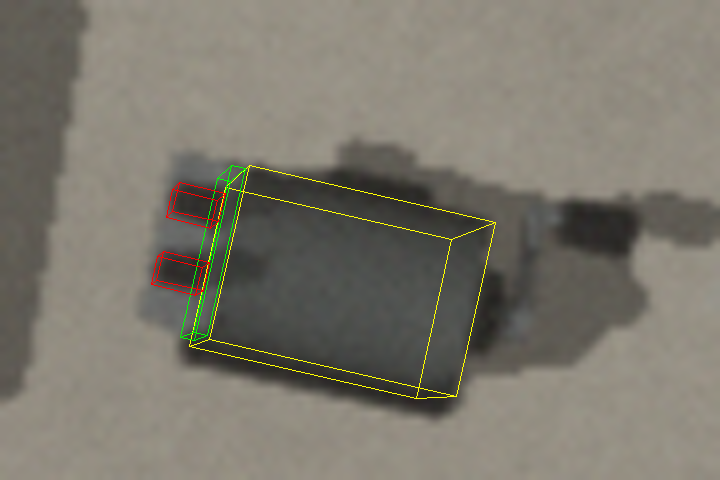

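View pics/ov_side.png

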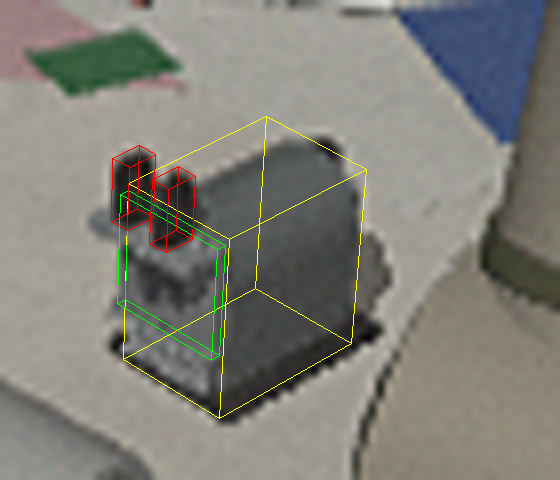

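Run:
```python
from h import *
np.set_printoptions(precision=3,suppress=True)
s,r=tcp(); print(s["eef_pos"]); M=r.as_matrix(); print(M)
a=np.degrees(np.arctan2(M[1,2],M[0,2])); print("jaw az",a)
n=np.array([.0918,.9958]); c=np.array([563.8,-67.3]); t=c-n*58; print("target",t, M.T@(np.array([*t,200])-s["eef_pos"])/10)
```

```text
[ 149.99  -503.119  231.283]
[[-0.958 -0.     0.286]
 [-0.286  0.    -0.958]
 [-0.    -1.    -0.   ]]
jaw az -73.39784355594962
target [ 558.476 -125.056] [-49.948   3.129 -24.559]
```

```bash
python3 -m inch '[-2,0,-1,0,-0.07,0, -5,0,-2.5,0,-0.14,0, -8.5,0,-4.2,0,-0.22,0, -12,0,-5.9,0,-0.3,0, -15.5,0,-7.6,0,-0.38,0, -19,0,-9.3,0,-0.46,0, -22.5,0,-11,0,-0.54,0, -25,0,-12.3,0,-0.6,0]' -1
python3 - <<'E'
from h import *
np.set_printoptions(precision=3,suppress=True)
s,r=tcp(); M=r.as_matrix(); print(s["eef_pos"],s["joints"])
a=np.arctan2(M[1,2],M[0,2]); print("jaw az",np.degrees(a), "turn y", -(np.radians(-5.3)-a))
print(M.T@(np.array([558.5,-125,200])-s["eef_pos"])/10)
E
```

```text
time_s: 1.77
eef_pos: [356.1, -311.6, 231.5]
ee_rot: [-0.306, 0.306, -0.637, 0.638]
force: [0.3, -0.7, -0.1]
grip_width: 0.998
[ 356.132 -311.639  231.498] [-0.967  0.198  1.646  0.     1.297 -0.292]
jaw az -38.71970499680763 turn y -0.5832838872394941
[-27.219   3.161   4.113]
```

```bash
python3 -m inch '[-3,0,0.5,0,-0.07,0, -7,0,1,0,-0.15,0, -11,0.5,1.6,0,-0.23,0, -15,1,2.2,0,-0.31,0, -19,1.5,2.8,0,-0.39,0, -23,2,3.4,0,-0.47,0, -26,2.5,3.9,0,-0.54,0, -27.2,3,4.1,0,-0.583,0]' -1
python3 -m inch '[0,0,0,0,0,0, 0,0,0,0,0,0]'
python3 - <<'E'
from ov import *
np.set_printoptions(precision=3,suppress=True)
s,r=tcp(); M=r.as_matrix(); print(s["eef_pos"],s["joints"])
a=np.arctan2(M[1,2],M[0,2]); print("jaw az",np.degrees(a)); print(M)
for c in ("top","side"):
    im=ctrl.capture(c)[:,:,::-1]; cv2.imwrite(f"pics/{c}1.png",im)
print(s["eef_pos"]);
E
python3 -c "
import cv2
a=cv2.imread('pics/top1.png')[110:260,170:350];b=cv2.imread('pics/side1.png')[110:260,160:340]
cv2.imwrite('pics/m1.png',cv2.resize(cv2.hconcat([a,b]),None,fx=2.2,fy=2.2,interpolation=cv2.INTER_CUBIC))"
```

```text
time_s: 2.43
eef_pos: [559.6, -125.4, 200.7]
ee_rot: [0.477, -0.476, 0.522, -0.522]
force: [-1.1, -0.9, -1.1]
grip_width: 1.003
time_s: 2.6
eef_pos: [557.1, -128.6, 201.0]
ee_rot: [0.474, -0.475, 0.524, -0.524]
force: [-0.1, -0.7, -0.2]
grip_width: 1.001
[ 557.108 -128.593  200.955] [-0.431  0.44   1.397 -0.     1.306 -0.333]
jaw az -5.657225911142431
[[-0.099 -0.001  0.995]
 [-0.995 -0.    -0.099]
 [ 0.    -1.    -0.001]]
[ 557.108 -128.593  200.955]
```

View pics/m1.png

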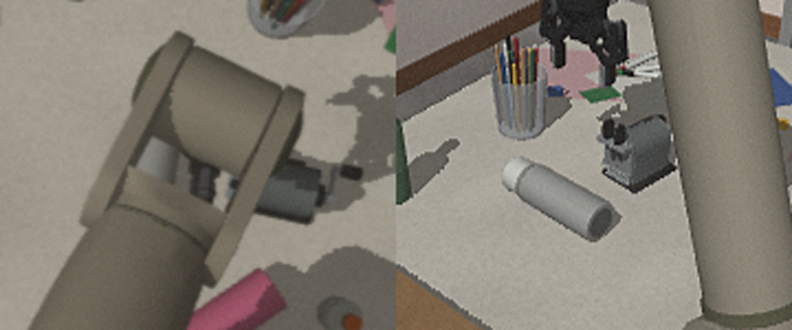

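```bash
python3 -m inch '[-0.7,1,0,0,0,0, -1.3,3,0,0,0,0, -1.3,5.5,0,0,0,0, -1.3,8,0,0,0,0, -1.3,10,0,0,0,0, -1.3,11,0,0,0,0, -1.3,11,0,0,0,0, -1.3,11,0,0,0,0]' -1
python3 - <<'E'
from ov import *
np.set_printoptions(precision=3,suppress=True)
s,r=tcp(); M=r.as_matrix(); print(s["eef_pos"])
a=np.arctan2(M[1,2],M[0,2]); print("jaw az",np.degrees(a));
im=ctrl.capture("side")[:,:,::-1].copy()
S=5;off=np.array([190,120]);im=cv2.resize(im[120:230,190:330],None,fx=S,fy=S,interpolation=cv2.INTER_CUBIC)
p=(proj("side",s["eef_pos"])-off+.5)*S; cv2.circle(im,tuple(int(v) for v in p),4,(0,0,255),1)
for x in (-57,57):
  for sx in (-11,11):
    for t in (s["eef_pos"]+M@np.array([sx,-13,x]),): 
      q=t.copy(); cv2.circle(im,tuple(int(v) for v in (proj("side",q)-off+.5)*S),3,(0,255,0),1); q[2]=19; cv2.circle(im,tuple(int(v) for v in (proj("side",q)-off+.5)*S),3,(255,0,0),1)
cv2.imwrite("pics/s2.png",im)
E
```

```text
time_s: 3.37
eef_pos: [558.8, -115.7, 91.8]
ee_rot: [-0.475, 0.475, -0.524, 0.524]
force: [-0.4, 0.8, 1.1]
grip_width: 0.998
[ 558.829 -115.671   91.792]
jaw az -5.660930558527794
```

View pics/s2.png

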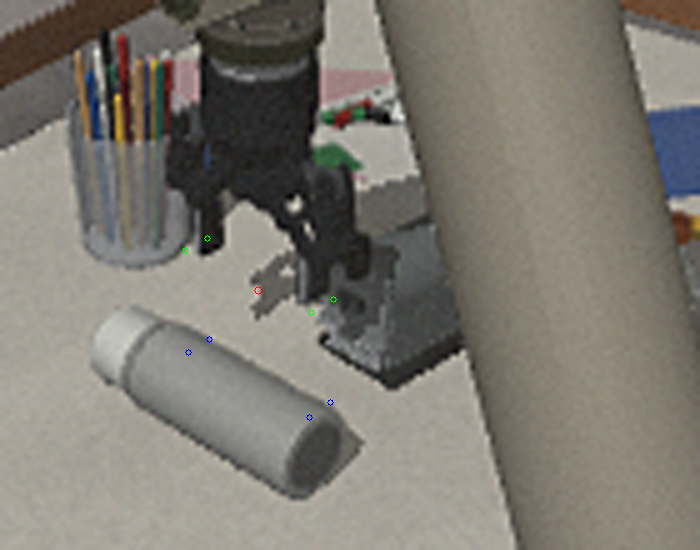

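```bash
python3 -m inch '[0,1,0,0,0,0, 0,2.5,0,0,0,0, 0,4,0,0,0,0, 0,5.5,0,0,0,0, 0,7,0,0,0,0, 0,8,0,0,0,0, 0,8.4,0,0,0,0, 0,8.4,0,0,0,0]' -1
python3 - <<'E'
from ov import *
np.set_printoptions(precision=3,suppress=True)
s,r=tcp(); M=r.as_matrix(); print(s["eef_pos"],s["force"])
im=ctrl.capture("side")[:,:,::-1].copy()
S=5;im=cv2.resize(im[120:230,190:330],None,fx=S,fy=S,interpolation=cv2.INTER_CUBIC)
cv2.imwrite("pics/s3.png",im)
E
```

```text
time_s: 4.08
eef_pos: [558.6, -115.3, 6.8]
ee_rot: [0.475, -0.475, 0.524, -0.524]
force: [-0.0, 0.7, 0.7]
grip_width: 0.998
[ 558.638 -115.32     6.807] [-0.003  0.716  0.707]
```

View pics/s3.png

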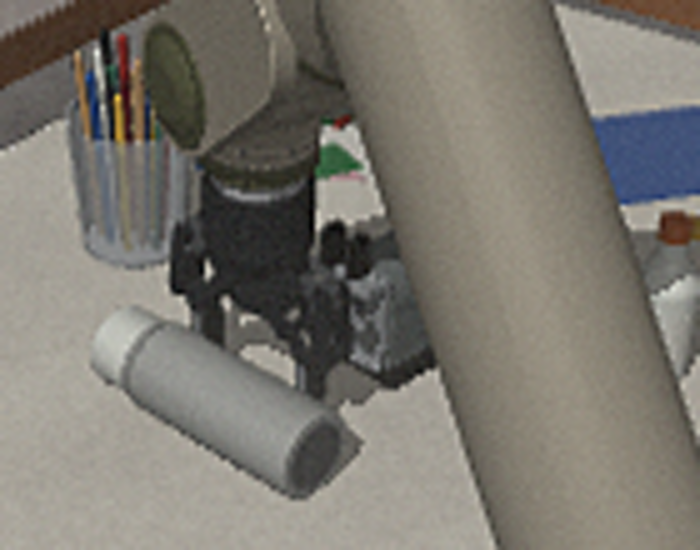

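```bash
python3 -m inch '[-0.3,0,0,0,0,0, -0.7,0,0,0,0,0, -1.2,0,0,0,0,0, -1.8,0,0,0,0,0, -2.5,0,0,0,0,0, -3.2,0,0,0,0,0, -3.9,0,0,0,0,0, -4.6,0,0,0,0,0]' -1
python3 - <<'E'
from ov import *
np.set_printoptions(precision=3,suppress=True)
s,r=tcp(); M=r.as_matrix(); print(s["eef_pos"],s["force"])
im=ctrl.capture("side")[:,:,::-1].copy()
S=4;im=cv2.resize(im[110:260,140:330],None,fx=S,fy=S,interpolation=cv2.INTER_CUBIC)
cv2.imwrite("pics/s4.png",im)
E
```

```text
time_s: 4.8
eef_pos: [563.4, -68.7, 7.3]
ee_rot: [0.475, -0.475, 0.524, -0.524]
force: [0.2, -1.0, 0.7]
grip_width: 0.997
[563.374 -68.676   7.32 ] [ 0.194 -1.04   0.684]
```

View pics/s4.png

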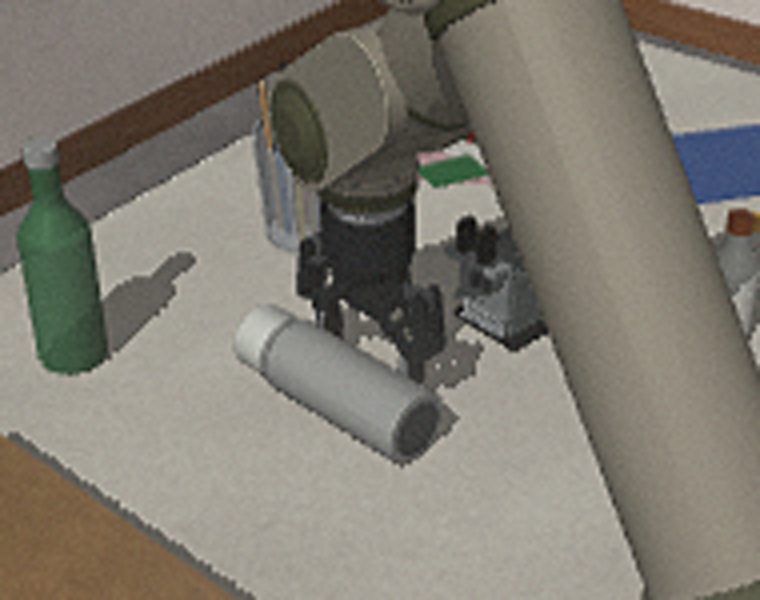

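```bash
python3 -m inch '[-0.7,0,0,0,0,0, -1.5,0,0,0,0,0, -2.3,0,0,0,0,0, -3.1,0,0,0,0,0, -3.9,0,0,0,0,0, -4.7,0,0,0,0,0, -5.5,0,0,0,0,0, -6.3,0,0,0,0,0]' -1
python3 -m inch '[-0.8,0,0,0,0,0, -1.6,0,0,0,0,0, -2.4,0,0,0,0,0, -3.2,0,0,0,0,0, -4,0,0,0,0,0, -4.8,0,0,0,0,0, -5.5,0,0,0,0,0, -6.1,0,0,0,0,0]' -1
python3 - <<'E'
from ov import *
np.set_printoptions(precision=3,suppress=True)
s,r=tcp(); M=r.as_matrix(); print(s["eef_pos"],s["force"])
for c in("side","top"): im=ctrl.capture(c)[:,:,::-1].copy();cv2.imwrite(f"pics/{c}5.png",im)
n=np.array([.0918,.9958]); e=np.array([545.1,208.9]); print("tcp to edge",(s["eef_pos"][:2]-e)@n)
a=cv2.imread('pics/top5.png')[60:280,70:330];b=cv2.imread('pics/side5.png')[110:330,80:340]
cv2.imwrite('pics/m5.png',cv2.resize(cv2.hconcat([a,b]),None,fx=1.5,fy=1.5,interpolation=cv2.INTER_CUBIC))
E
```

```text
time_s: 5.52
eef_pos: [569.5, -6.0, 7.3]
ee_rot: [0.475, -0.475, 0.524, -0.524]
force: [1.5, 0.3, 0.9]
grip_width: 1.001
time_s: 6.18
eef_pos: [575.5, 54.7, 7.3]
ee_rot: [0.475, -0.475, 0.524, -0.524]
force: [0.3, -0.1, -1.0]
grip_width: 0.999
[575.479  54.681   7.271] [ 0.272 -0.109 -1.049]
tcp to edge -150.78286728799154
```

View pics/m5.png

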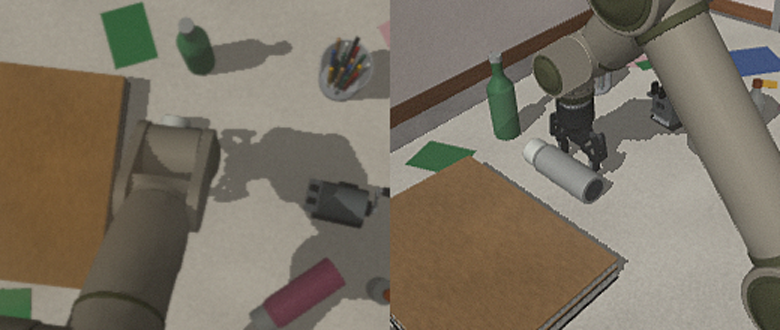

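```bash
python3 -m inch '[-0.6,0,0,0,0,0, -1.3,0,0,0,0,0, -2,0,0,0,0,0, -2.7,0,0,0,0,0, -3.4,0,0,0,0,0, -4.1,0,0,0,0,0, -4.7,0,0,0,0,0, -5.3,0,0,0,0,0]' -1
python3 -m inch '[-0.3,0,0,0,0,0, -0.6,0,0,0,0,0, -0.8,0,0,0,0,0, -1,0,0,0,0,0, -1.2,0,0,0,0,0, -1.4,0,0,0,0,0, -1.5,0,0,0,0,0, -1.6,0,0,0,0,0]' -1
python3 - <<'E'
from ov import *
np.set_printoptions(precision=3,suppress=True)
s,r=tcp(); M=r.as_matrix(); print(s["eef_pos"],s["force"])
for c in("side","top"): im=ctrl.capture(c)[:,:,::-1].copy();cv2.imwrite(f"pics/{c}6.png",im)
n=np.array([.0918,.9958]); e=np.array([545.1,208.9]); print("tcp to edge",(s["eef_pos"][:2]-e)@n)
b=cv2.imread('pics/side6.png')[160:290,110:270]
cv2.imwrite('pics/m6.png',cv2.resize(b,None,fx=4.5,fy=4.5,interpolation=cv2.INTER_CUBIC))
E
```

```text
time_s: 6.95
eef_pos: [580.6, 107.3, 7.3]
ee_rot: [0.475, -0.475, 0.524, -0.524]
force: [0.5, -0.1, -0.6]
grip_width: 0.997
time_s: 7.62
eef_pos: [582.2, 122.6, 7.3]
ee_rot: [-0.475, 0.475, -0.524, 0.524]
force: [-0.8, -0.5, -1.1]
grip_width: 1.0
[582.215 122.565   7.308] [-0.797 -0.457 -1.087]
tcp to edge -82.56528047731123
```

View pics/m6.png

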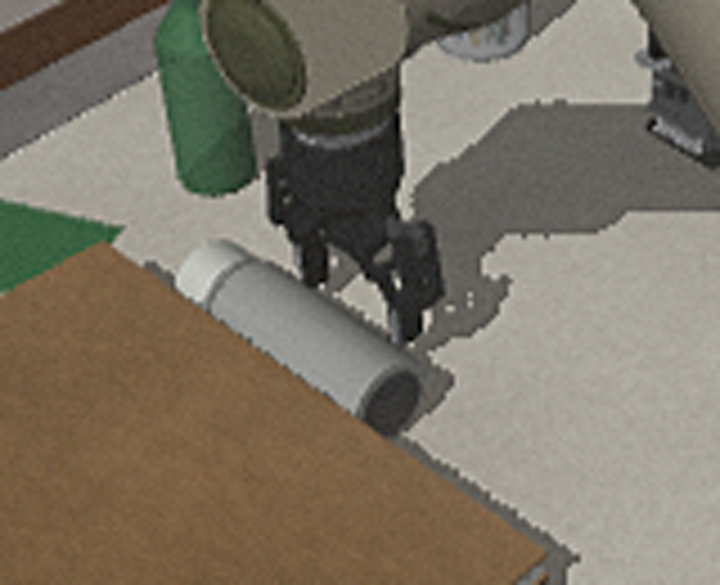

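The can is at or almost at the pads' edge. I'll creep forward and watch the force.

```bash
python3 -m inch '[-0.1,0,0,0,0,0, -0.2,0,0,0,0,0, -0.3,0,0,0,0,0, -0.4,0,0,0,0,0]' -1
python3 -m inch '[-0.1,0,0,0,0,0, -0.1,0,0,0,0,0]' -1
```

```text
time_s: 8.05
eef_pos: [582.6, 126.6, 7.3]
ee_rot: [0.475, -0.475, 0.524, -0.524]
force: [0.7, -1.0, 0.4]
grip_width: 1.0
time_s: 8.22
eef_pos: [582.7, 127.7, 7.3]
ee_rot: [-0.475, 0.475, -0.524, 0.524]
force: [0.6, -0.8, 0.8]
grip_width: 1.002
```

```bash
python3 -m inch '[-0.1,0,0,0,0,0, -0.1,0,0,0,0,0]' -1
python3 -m inch '[-0.1,0,0,0,0,0, -0.1,0,0,0,0,0]' -1
```

```text
time_s: 8.38
eef_pos: [582.8, 128.6, 7.3]
ee_rot: [0.475, -0.475, 0.524, -0.524]
force: [0.2, 0.5, 0.5]
grip_width: 1.0
time_s: 8.55
eef_pos: [582.9, 129.6, 7.3]
ee_rot: [-0.475, 0.475, -0.524, 0.524]
force: [-0.1, 0.6, 0.2]
grip_width: 0.999
```

Run:
```python
from ov import *
im=ctrl.capture("side")[:,:,::-1].copy();cv2.imwrite("pics/side7.png",im)
b=im[200:270,135:225]
im=cv2.resize(b,None,fx=8,fy=8,interpolation=cv2.INTER_CUBIC)
def P(x,y,z):
    e=np.array([545.1,208.9]);X=np.array([-.9958,.0918]);n=np.array([.0918,.9958]); w=e+X*x+n*y
    return tuple(int(v) for v in (proj("side",[*w,z])-np.array([135,200])+.5)*8)
ends=[(-40-95,c) for c in(0,)]
for x in (-135,55,):
    for y0,col in((-32.5,(0,255,0)),(-42.5,(0,0,255))):
        for t in np.linspace(0,6.28,60): cv2.circle(im,P(x,y0+32.5*np.cos(t),32.5+32.5*np.sin(t)),1,col,-1)
cv2.line(im,P(-200,0,50),P(200,0,50),(255,0,0),1);cv2.line(im,P(-200,0,0),P(200,0,0),(255,255,0),1)
cv2.imwrite("pics/m7.png",im)
```

```text
(no output)
```

View pics/m7.png

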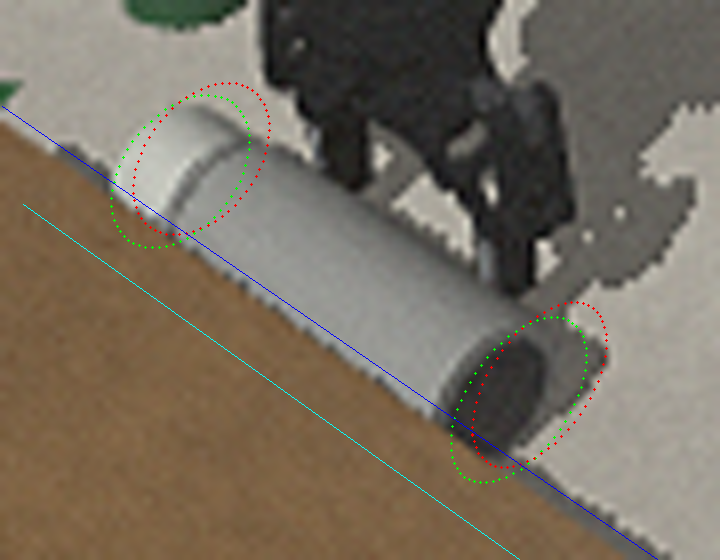

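```bash
for i in 1; do python3 -m inch '[-0.1,0,0,0,0,0, -0.1,0,0,0,0,0]' -1; done; python3 -m inch '[-0.1,0,0,0,0,0, -0.1,0,0,0,0,0]' -1
python3 - <<'E'
from ov import *
im=cv2.imread("pics/side7.png")[200:270,135:225]
im=cv2.resize(im,None,fx=8,fy=8,interpolation=cv2.INTER_CUBIC)
def P(x,y,z):
    e=np.array([545.1,209.9]);X=np.array([-.9958,.0918]);n=np.array([.0918,.9958]); w=e+X*x+n*y
    return tuple(int(v) for v in (proj("side",[*w,z])-np.array([135,200])+.5)*8)
for x in (-145,45,):
    for y0,col in((-32.5,(0,255,0)),(-42.5,(0,0,255))):
        for t in np.linspace(0,6.28,60): cv2.circle(im,P(x,y0+32.5*np.cos(t),32.5+32.5*np.sin(t)),1,col,-1)
cv2.line(im,P(-200,0,50),P(200,0,50),(255,0,0),1)
cv2.imwrite("pics/m7b.png",im)
E
```

```text
time_s: 8.77
eef_pos: [583.0, 130.6, 7.3]
ee_rot: [0.475, -0.475, 0.524, -0.524]
force: [-0.3, -0.2, 0.0]
grip_width: 0.998
time_s: 8.93
eef_pos: [583.1, 131.6, 7.3]
ee_rot: [-0.475, 0.475, -0.524, 0.524]
force: [0.4, 0.3, -0.4]
grip_width: 0.996
```

View pics/m7b.png

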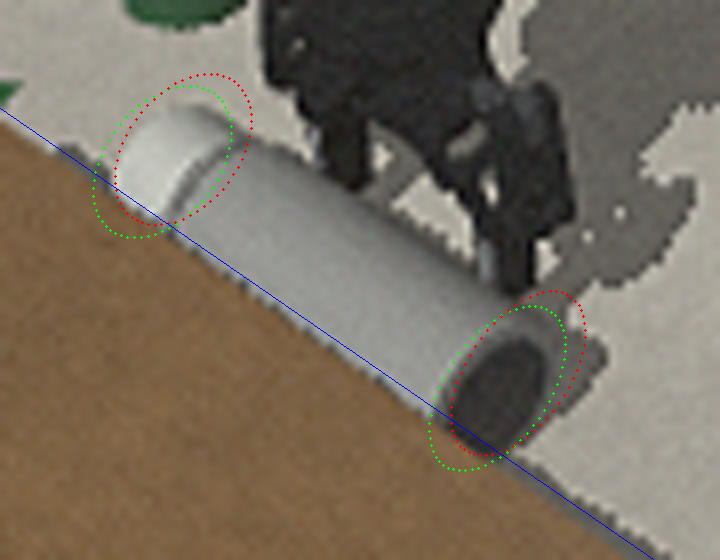

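Overlaying the model shows the can flush to within a few mm. I'll back off, rise and check from the top.

```bash
python3 -m inch '[0.5,0,0,0,0,0, 1.5,0,0,0,0,0, 3,0,0,0,0,0, 4.5,-1,0,0,0,0, 6,-3,0,0,0,0, 8,-6,0,0,0,0, 10,-9,0,0,0,0, 12,-12,0,0,0,0]' -1
python3 -m inch '[2,-2,0,0,0.02,0, 5,-4,0,0,0.04,0, 8,-5,0,0,0.06,0, 11,-6,0,0,0.08,0, 13.5,-6,0,0,0.1,0, 15,-6,0,0,0.11,0, 15,-6,0,0,0.11,0, 15,-6,0,0,0.11,0]' -1
python3 - <<'E'
from ov import *
np.set_printoptions(precision=3,suppress=True)
s,r=tcp(); M=r.as_matrix(); print(s["eef_pos"],np.degrees(np.arctan2(M[1,2],M[0,2])))
for c in("side","top"): im=ctrl.capture(c)[:,:,::-1].copy();cv2.imwrite(f"pics/{c}8.png",im)
for c in("side","top"):print(c,ctrl.search_frame("can",c),ctrl.search_frame("lugs",c))
a=cv2.imread('pics/top8.png')[80:270,110:330];b=cv2.imread('pics/side8.png')[100:290,100:320]
cv2.imwrite('pics/m8.png',cv2.resize(cv2.hconcat([a,b]),None,fx=1.8,fy=1.8,interpolation=cv2.INTER_CUBIC))
E
```

```text
time_s: 9.6
eef_pos: [570.7, 10.3, 128.5]
ee_rot: [0.475, -0.475, 0.524, -0.524]
force: [0.2, -0.6, -0.1]
grip_width: 1.001
time_s: 10.27
eef_pos: [556.2, -138.1, 187.1]
ee_rot: [0.445, -0.445, 0.55, -0.549]
force: [-0.3, 0.6, 0.2]
grip_width: 1.003
[ 556.185 -138.077  187.142] -12.00745357416936
side [{'uv': [361.4, 179.7], 'score': 0.94}] [{'uv': [256.7, 177.2], 'score': 0.55}]
top [{'uv': [274.1, 250.9], 'score': 0.82}, {'uv': [155.5, 165.2], 'score': 0.63}, {'uv': [369.7, 290.8], 'score': 0.56}] [{'uv': [156.2, 166.9], 'score': 0.28}, {'uv': [304.9, 198.3], 'score': 0.17}]
```

View pics/m8.png

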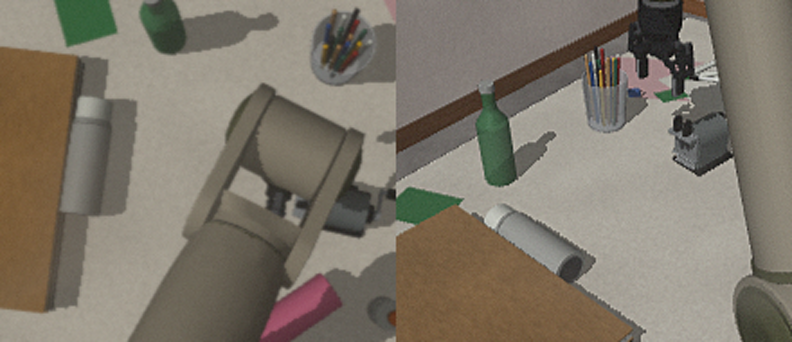

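Run:
```python
from ov import *
x0,y0=120,125;S=7
im=cv2.imread("pics/top8.png")[y0:y0+85,x0:x0+80]
im=cv2.resize(im,None,fx=S,fy=S,interpolation=cv2.INTER_CUBIC)
def P(x,y,z):
    e=np.array([545.1,208.9]);X=np.array([-.9958,.0918]);n=np.array([.0918,.9958]); w=e+X*x+n*y
    return tuple(int(v) for v in (proj("top",[*w,z])-np.array([x0,y0])+.5)*S)
cv2.line(im,P(-200,0,50),P(200,0,50),(255,0,0),1);cv2.line(im,P(-200,0,0),P(200,0,0),(255,255,0),1)
for g,col in((0,(0,255,0)),(10,(0,0,255))):
  for y in (-g,-65-g): cv2.line(im,P(-140,y,32.5),P(55,y,32.5),col,1)
cv2.imwrite("pics/m8b.png",im)
```

```text
(no output)
```

View pics/m8b.png

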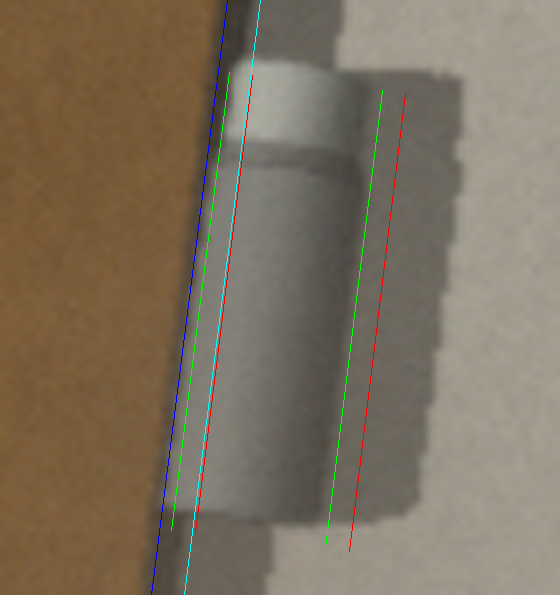

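Run:
```python
from ov import *
np.set_printoptions(precision=3,suppress=True)
s,r=tcp(); M=r.as_matrix(); print(s["eef_pos"],np.degrees(np.arctan2(M[1,2],M[0,2])))
print(M.T@(np.array([527,-174.5,135])-s["eef_pos"])/10)
# refine lug position from initial pics: dark-pixel centroid of each view vs rendered lug mask
def mask(c,lug,yawd):
    yaw=np.radians(yawd);O=np.array(lug)+60*np.array([np.cos(yaw),np.sin(yaw)]);cs,sn=np.cos(yaw),np.sin(yaw);S=8
    out=np.zeros((384*S,512*S),np.uint8)
    for sg in(1,-1):
        pts=[]
        for X in(-68,-52):
            for Y in(sg*12-5,sg*12+5):
                for Z in(93,124): pts.append((proj(c,[O[0]+cs*X-sn*Y,O[1]+sn*X+cs*Y,Z])+.5)*S)
        cv2.fillConvexPoly(out,cv2.convexHull(np.array(pts,np.float32)).astype(np.int32),255)
    return cv2.resize(out,(512,384),interpolation=cv2.INTER_AREA).astype(float)/255
from scipy.optimize import minimize
ims={c:cv2.imread(f"pics/{c}0.png",0).astype(float) for c in("top","side")}
roi={"top":(265,170,288,205),"side":(250,160,272,180)}
def cost(p,cams):
    t=0
    for c in cams:
        x0,y0,x1,y1=roi[c];m=mask(c,p[:2],-101.7)[y0:y1,x0:x1].ravel();g=ims[c][y0:y1,x0:x1].ravel()
        t+=np.corrcoef(m,g)[0,1]
    return t
for cams in(("top",),("side",),("top","side")):
    r_=minimize(cost,[527,-174.5],args=(cams,),method="Nelder-Mead",options=dict(xatol=.1,fatol=1e-4,initial_simplex=[[527,-174],[531,-174],[527,-170]]));print(cams,r_.x,r_.fun)
```

```text
[ 556.735 -136.464  187.284] -11.843829713554044
[ 4.333  5.228 -2.129]
('top',) [ 527.441 -175.714] -0.5084152175997323
('side',) [ 523.771 -170.265] -0.7116530301947319
('top', 'side') [ 526.59  -174.324] -1.1652808210940007
```

```bash
python3 -m inch '[1,0,-0.5,0,0,0, 2.5,0,-1.2,0,0,0, 4,0,-2,0,0,0, 4.3,1,-2.1,0,0,0, 4.3,3,-2.1,0,0,0, 4.3,5,-2.1,0,0,0, 4.3,5.2,-2.1,0,0,0, 4.3,5.2,-2.1,0,0,0]' -1
python3 - <<'E'
from ov import *
np.set_printoptions(precision=3,suppress=True)
s,r=tcp(); M=r.as_matrix(); print(s["eef_pos"],np.degrees(np.arctan2(M[1,2],M[0,2])))
for c in("side","top"): cv2.imwrite(f"pics/{c}9.png",ctrl.capture(c)[:,:,::-1])
p=[]
for c,(x0,y0) in (("side",(225,130)),("top",(235,150))):
    im=cv2.resize(cv2.imread(f"pics/{c}9.png")[y0:y0+65,x0:x0+65],None,fx=6,fy=6,interpolation=cv2.INTER_CUBIC)
    off=np.array([x0,y0])
    cv2.circle(im,tuple(int(v) for v in (proj(c,s["eef_pos"])-off+.5)*6),4,(0,0,255),1)
    p.append(im)
cv2.imwrite("pics/m9.png",cv2.hconcat(p))
E
```

```text
time_s: 11.23
eef_pos: [526.7, -174.7, 134.4]
ee_rot: [0.445, -0.446, 0.55, -0.548]
force: [-0.5, -0.4, 0.6]
grip_width: 0.998
[ 526.739 -174.652  134.371] -11.9068393579131
```

View pics/m9.png

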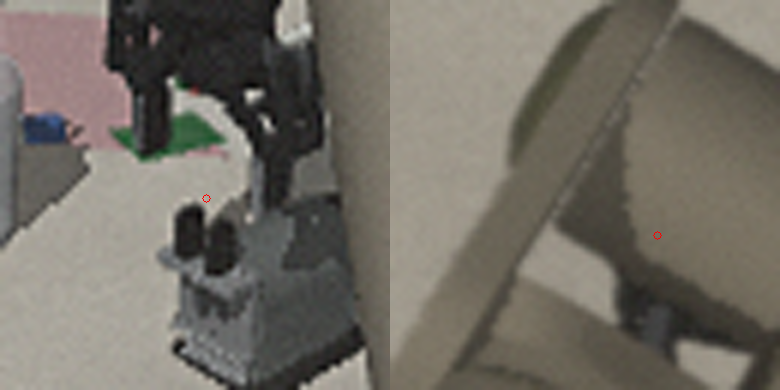

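```bash
python3 -m inch '[0,1,0,0,0,0, 0,2,0,0,0,0, 0,3,0,0,0,0, 0,3.4,0,0,0,0, 0,3.4,0,0,0,0, 0,3.4,0,0,0,0]' -1
python3 -m inch '[0,0,0,0,0,0, 0,0,0,0,0,0, 0,0,0,0,0,0, 0,0,0,0,0,0, 0,0,0,0,0,0, 0,0,0,0,0,0, 0,0,0,0,0,0, 0,0,0,0,0,0]' 1 40
python3 -m inch '[0,0,0,0,0,0, 0,0,0,0,0,0, 0,0,0,0,0,0, 0,0,0,0,0,0, 0,0,0,0,0,0, 0,0,0,0,0,0]'
python3 - <<'E'
from ov import *
np.set_printoptions(precision=3,suppress=True)
s,r=tcp(); M=r.as_matrix(); print(s["eef_pos"],s["force"],s["wrist_torque"])
cv2.imwrite("pics/side10.png",ctrl.capture("side")[:,:,::-1])
x0,y0=225,130;cv2.imwrite("pics/m10.png",cv2.resize(cv2.imread("pics/side10.png")[y0:y0+70,x0:x0+80],None,fx=8,fy=8,interpolation=cv2.INTER_CUBIC))
E
```

```text
time_s: 11.83
eef_pos: [527.2, -175.0, 101.1]
ee_rot: [0.445, -0.445, 0.549, -0.549]
force: [0.1, -0.2, 0.3]
grip_width: 0.998
time_s: 12.5
eef_pos: [526.4, -174.7, 102.1]
ee_rot: [0.445, -0.446, 0.55, -0.549]
force: [-8.9, 3.3, 11.2]
grip_width: 0.234
time_s: 13.0
eef_pos: [526.4, -174.7, 102.1]
ee_rot: [0.445, -0.446, 0.55, -0.549]
force: [-7.8, 3.5, 9.3]
grip_width: 0.235
[ 526.424 -174.749  102.127] [-7.814  3.531  9.321] [0.393 1.362 0.089]
```

View pics/m10.png

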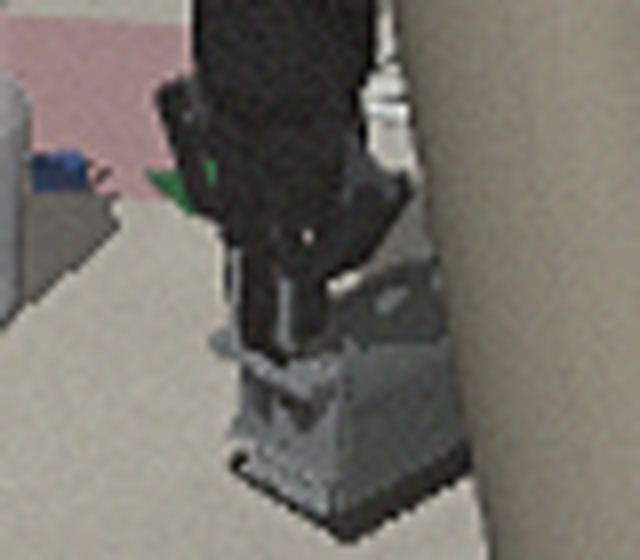

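```bash
python3 -m inch '[-0.2,-0.05,-0.05,0,0,0, -0.5,-0.05,-0.05,0,0,0, -0.9,-0.05,-0.05,0,0,0, -1.3,-0.05,-0.05,0,0,0, -1.7,-0.05,-0.05,0,0,0, -2,-0.05,-0.05,0,0,0, -2,-0.05,-0.05,0,0,0]' 1 40
python3 - <<'E'
from ov import *
np.set_printoptions(precision=3,suppress=True)
s,r=tcp(); M=r.as_matrix(); print(s["eef_pos"],s["force"],M.T@s["force"],s["wrist_torque"])
cv2.imwrite("pics/side11.png",ctrl.capture("side")[:,:,::-1])
x0,y0=225,130;cv2.imwrite("pics/m11.png",cv2.resize(cv2.imread("pics/side11.png")[y0:y0+70,x0:x0+80],None,fx=8,fy=8,interpolation=cv2.INTER_CUBIC))
E
```

```text
time_s: 13.63
eef_pos: [530.1, -155.6, 102.2]
ee_rot: [0.445, -0.446, 0.549, -0.549]
force: [-6.0, -4.3, 4.6]
grip_width: 0.234
[ 530.128 -155.604  102.157] [-6.02  -4.265  4.585] [ 5.419 -4.568 -5.022] [-0.588  1.171  0.115]
```

View pics/m11.png

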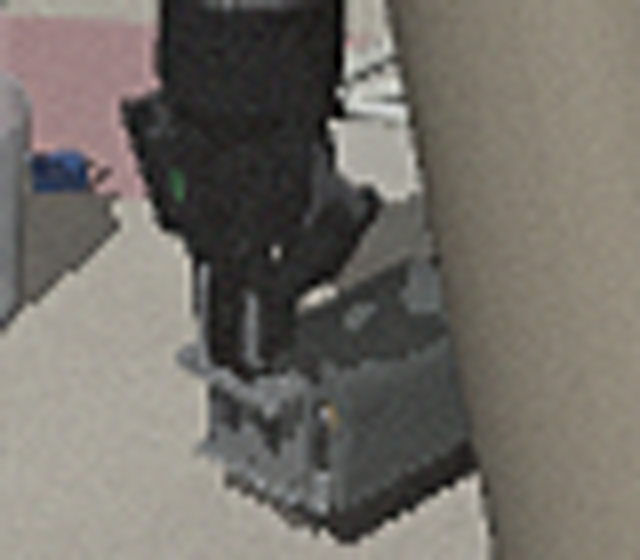

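```bash
python3 -m inch '[-0.3,-0.05,-0.05,0,0,0, -0.7,-0.05,-0.05,0,0,0, -1.1,-0.05,-0.05,0,0,0, -1.5,-0.05,-0.05,0,0,0, -1.9,-0.05,-0.05,0,0,0, -2.15,-0.05,-0.05,0,0,0, -2.15,-0.05,-0.05,0,0,0, -2.15,-0.05,-0.05,0,0,0]' 1 40
python3 - <<'E'
from ov import *
np.set_printoptions(precision=3,suppress=True)
s,r=tcp(); M=r.as_matrix(); print(s["eef_pos"],M.T@s["force"],s["wrist_torque"]); print("pulled",(s["eef_pos"]-np.array([526.42,-174.75,102.1]))@-M[:,0])
for c in("side","top"): cv2.imwrite(f"pics/{c}12.png",ctrl.capture(c)[:,:,::-1])
x0,y0=225,130;S=8;im=cv2.resize(cv2.imread("pics/side12.png")[y0:y0+70,x0:x0+90],None,fx=S,fy=S,interpolation=cv2.INTER_CUBIC)
cv2.imwrite("pics/m12.png",im)
im2=im.copy(); sharp(im2,"side",(526.6,-174.3),-101.7,S,np.array([x0,y0]),41)
cv2.imwrite("pics/m12b.png",im2)
E
```

```text
time_s: 14.35
eef_pos: [534.1, -135.2, 102.2]
ee_rot: [-0.445, 0.446, -0.549, 0.549]
force: [-4.6, -7.2, 0.6]
grip_width: 0.235
[ 534.128 -135.177  102.235] [ 7.976 -0.622 -3.009] [-0.965  0.83   0.146]
pulled 40.311518440735846
```

View pics/m12.png

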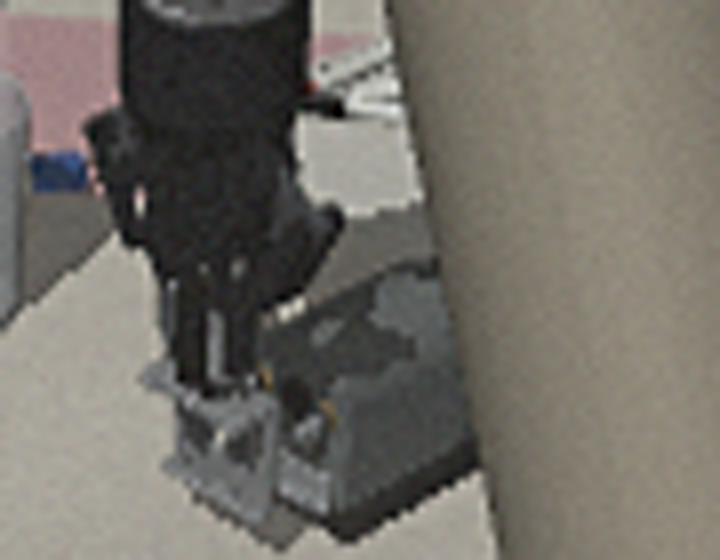

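View pics/top12.png

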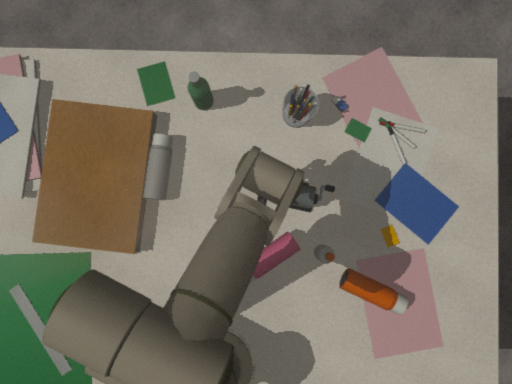

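View pics/m12b.png

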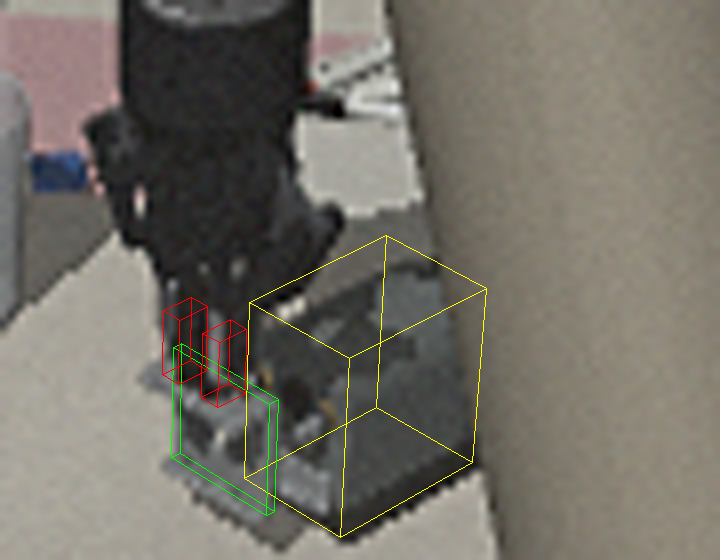

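```bash
python3 -m inch '[0,0,0,0,0,0, 0,0,0,0,0,0, 0,0,0,0,0,0, 0,0,0,0,0,0, 0,0,0,0,0,0, 0,0,0,0,0,0, 0,0,0,0,0,0, 0,0,0,0,0,0]'
python3 - <<'E'
from ov import *
np.set_printoptions(precision=3,suppress=True)
f=[]
s,r=tcp(); M=r.as_matrix(); print("pulled",(s["eef_pos"]-np.array([526.42,-174.75,102.1]))@-M[:,0],M.T@s["force"])
im0=cv2.imread("pics/side12.png");im=ctrl.capture("side")[:,:,::-1].copy();cv2.imwrite("pics/side13.png",im)
x0,y0=235,150;S=12;cv2.imwrite("pics/m13.png",cv2.resize(im[y0:y0+50,x0:x0+55],None,fx=S,fy=S,interpolation=cv2.INTER_CUBIC))
E
```

```text
time_s: 15.12
eef_pos: [534.1, -135.3, 102.2]
ee_rot: [-0.445, 0.446, -0.549, 0.549]
force: [-5.5, -7.0, 1.2]
grip_width: 0.234
pulled 40.137773965865755 [ 7.992 -1.162 -3.935]
```

View pics/m13.png

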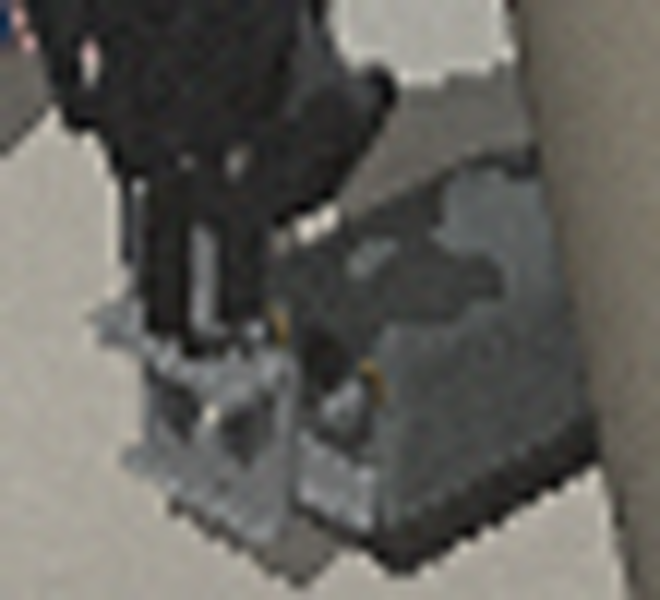

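Run:
```python
from h import *
print(ctrl.finish_job()); s,_=tcp(); print(s["time_s"],s["eef_pos"],s["force"],s["grip_width"])
```

```text
the job is handed in; nothing more can be done
None
the job is handed in; nothing more can be done
```

The can is flush along the sketch pads, and the arm is still holding the carriage about 40 mm out with both lugs pinched. I handed the job in shortly after 15.1 s of the 54 s allowed. No verdict was reported.

**Can:** I rolled it about 240 mm with the open fingers, pushing near mid-height, until it lay along the pads. Overlays on the top and side pictures put it flush to within about 2–3 mm. I never felt it touch the pads as a rise in force. I judged that it rolled rather than slid from the very low push force; I didn't measure its turn.

**Carriage:** I pinched the lugs from above with 40 N.
- **Pull:** the tool moved 40.2 mm, within the 36–46 mm allowed. The steady pull against the spring was about 8.0 N, which matches the figure given for 40 mm.
- **Side view:** the overlay of the carriage at 41 mm out matched the picture. The picture was too coarse to see the dark bands themselves.
- **Grip:** the opening stayed at 0.234–0.235 throughout, so nothing slipped.

**Disagreements:**
- That grip reading works out to about 20 mm if it scales evenly, not the 24 mm expected with the lugs fully pinched. I put this down to how the reading scales, because 40 N is well above the 5.5 N lug springs.
- The two cameras' lug positions differed by 4–5 mm. I used a fit to both, and a sideways load of about 4 N remained on the fingers.

The bottles and the pencil tub looked unmoved in the last top view.

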